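Refill the empty coffee-capsule jar

ROBOT

A 6-joint arm with a two-finger parallel gripper is mounted at the origin on a cart in front of the work surface, level with it; the furniture and walls round the work are solid. World frame = base frame: x ahead of the robot, y to its left, z up, the work surface at z = 0. Lengths are in m, angles in rad, forces in N, time in s.
With the tool pointing down it reaches from about 0.35 to 0.875 m from the base axis. Payload 15.5 kg.
Tool frame: the origin (TCP) lies midway between the tips of the shut fingers; the grasp point (between the pads) lies 19 mm behind it; z points along the fingers, y is the line along which they close (so a half turn about z gives the same grasp; the last joint's range is limited). The gripper opens to 85 mm and grips with 20 to 120 N. Pads are 22 mm wide; open, the fingers measure 114 mm over their backs; the gripper's body (76 mm by 85 mm) begins 54 mm behind the grasp point. The pads swing forward as they close: fully open they stand 13 mm farther back than shut.
Start: joints at [-1.317, 0.494, 1.345, -0, 1.302, -0.096], TCP at [0.214, -0.587, 0.231] pointing down, gripper open.
Joint ranges: [-2.91, 2.91], [-0.82, 2.16], [0.22, 2.67], [-1.22, 4.37], [0.12, 2.79], [-3.08, 3.08]. Speed limits (rad/s): [1.89, 1.89, 2.57, 3.01, 3.01, 3.01].

INTERFACE

Orientations are given as a unit quaternion [x, y, z, w].
In Python, from bench import * gives the robot as it stands. The module is installed in compiled form; this text tells all that it offers.
- The arm moves only by the tool jog_arm, never from a script. Its argument "plan" is one flat list of numbers, 5 for each row, row after row: the shift along the tool's x, y, z in m, then the turn about the tool's z in rad, then the finger opening in m, from 0 to 0.0854. In form: [tx, ty, tz, spin, jaw, tx, ty, tz, spin, jaw, ...]. A call has 1 to 20 rows; each row shifts and turns the commanded pose from where the row before left it, along the tool's axes as they then stand; what a row does not reach is not made up. A row lasts 1/8 s, in which the tool goes at most 62.5 mm and 10.7 degrees, less where a joint would pass 70% of its speed; a pose out of reach is approached as far as the arm can. A call is refused whole if a number of a shift passes 0.0625 or a number of a turn 0.188, either way. A call with a gripper value outside its range is refused whole. The fingers move at their own pace and stop on an object; the grip force is fixed at half the most. Time passes only in rows, so rows that do not move let the fingers close. It gives the time, the measured TCP pose, the force, the opening and the grip force at its end, in the units of the state.
- state(): the state, without advancing time (a new reading comes with each control period).
- capture(name): name is "side" or "top"; returns a dict with "pixels" (420x560x3 uint8, red, green, blue), "range_z" (420x560 float32, m along the optical axis (not along the pixel's ray), 0 where there is no reading), "intrinsics" (3x3 intrinsics, pixels), "k1" (the pictures are not rectified: a ray, as slopes to the right and down, at radius r is drawn at 1 + k1 r^2 times it, then the intrinsics apply), "world_to_cam" (4x4, takes a point from world to camera coordinates). Camera axes: x right, y down, z forward; pixel columns grow to the right and rows downward; lengths in m; the calibration is good to about 2 mm. A picture is of the moment at which its call begins.
- hand_in(): hands the job in; it is judged then, once.
The state is a dict: "time": time; "joint_pos": joint angles; "qd": joint speeds; "joint_torque": joint torques, N m; "tool_pos": TCP position; "tool_rot": TCP orientation; "wrist_force": force on the tool from outside, world axes, zero at the start; "ft_torque": the same for the moment, N m; "finger_gap": finger opening in m; "grip_force": force on a finger pad.
Only numpy, scipy, OpenCV 4.12 (cv2) and the standard library are available. Lean on these libraries where they do the work, as an engineer would, in place of code of your own. Each camera call takes 0.05 s, during which the arm holds its last target. There are 200 camera calls.

TASK

One of the three identical capsule jars has run empty: lift them by the neck to feel which it is, without opening the full ones, and leave the full ones closed where they stood. Stand the empty jar on the chopping board, take off its lid, drop the two loose coffee capsules into it one at a time, and put its lid back so that it sits fully down. Do not tip a jar over or push the cups about.

Things in the scene. Friction and masses are not known exactly. Their poses are not given: they have to be found in the camera images.
- jar_a: one of three alike cream stoneware jars: body 104 mm across, shoulder from 80 mm up, straight neck 60 mm across from 101 to 128 mm height (grip there), mouth 48 mm, 128 mm high, 153 with lid; inner floor 8 mm up. Origin: centre of underside; z up. With lid about 0.4 kg if empty, 0.8 kg if full of capsules (+-10 %); which is empty varies and cannot be seen
- jar_b: one of three alike cream stoneware jars: body 104 mm across, shoulder from 80 mm up, straight neck 60 mm across from 101 to 128 mm height (grip there), mouth 48 mm, 128 mm high, 153 with lid; inner floor 8 mm up. Origin: centre of underside; z up. With lid about 0.4 kg if empty, 0.8 kg if full of capsules (+-10 %); which is empty varies and cannot be seen
- jar_c: one of three alike cream stoneware jars: body 104 mm across, shoulder from 80 mm up, straight neck 60 mm across from 101 to 128 mm height (grip there), mouth 48 mm, 128 mm high, 153 with lid; inner floor 8 mm up. Origin: centre of underside; z up. With lid about 0.4 kg if empty, 0.8 kg if full of capsules (+-10 %); which is empty varies and cannot be seen
- jar_a_mouth (a point): centre of the mouth of jar_a, in the plane of its rim, 128 mm above its underside; the lid's origin is here when seated
- jar_b_mouth (a point): centre of the mouth of jar_b, in the plane of its rim, 128 mm above its underside; the lid's origin is here when seated
- jar_c_mouth (a point): centre of the mouth of jar_c, in the plane of its rim, 128 mm above its underside; the lid's origin is here when seated
- lid_a: loose beech lid of jar_a: disc 58 mm across and 7 mm thick, with a plug 44 mm across reaching 11 mm down into the mouth and a round knob 24 mm across on top (from 10 to 25 mm above the disc's underside; grip the knob). Origin: centre of the disc's underside, which lies on the jar's rim when the lid is fully down; z up
- lid_b: loose beech lid of jar_b: disc 58 mm across and 7 mm thick, with a plug 44 mm across reaching 11 mm down into the mouth and a round knob 24 mm across on top (from 10 to 25 mm above the disc's underside; grip the knob). Origin: centre of the disc's underside, which lies on the jar's rim when the lid is fully down; z up
- lid_c: loose beech lid of jar_c: disc 58 mm across and 7 mm thick, with a plug 44 mm across reaching 11 mm down into the mouth and a round knob 24 mm across on top (from 10 to 25 mm above the disc's underside; grip the knob). Origin: centre of the disc's underside, which lies on the jar's rim when the lid is fully down; z up
- capsule_1: coffee capsule (gold yellow) standing on the board on its wide foil face: 37 mm across at that foot rim, body tapering from 31 to 26 mm, 29 mm high, 12 g. Origin: centre of its foot; z up
- capsule_2: coffee capsule (purple) standing on the board on its wide foil face: 37 mm across at that foot rim, body tapering from 31 to 26 mm, 29 mm high, 12 g. Origin: centre of its foot; z up
- board: brown chopping board lying flat and fixed on the worktop, 210 mm along its x, 300 mm along its y, 22 mm thick. Origin: centre of the underside. The capsules stand on its -y half; its +y half is free. Wall cabinets overhang all things lying beyond x = 0.54 m, from 0.57 m up
- coffee_cup: bystander: low cream coffee cup, blue inside, 94 mm across, 58 mm high, behind the jars, loose. Origin: near the centre of its underside
- mug_tea: bystander: white mug with red dots, 92 mm across, 107 mm high, behind the board to the right, loose. Origin: near the centre of its underside

How it is judged:
By the outcome, as a careful person would: the job done as asked, in the order asked, and still so for the second after the job is handed in, with the robot touching nothing.
It also fails if it takes over 72 s, if anything falls off the work surface, if the arm or the gripper's body presses on something with over 40 N, if the wrist force passes 120 N, or if a joint passes its speed limit or range.

## Working session

There is one attempt and no reset: what is moved stays moved. The work goes in short steps, Python scripts to look and compute and a tool call to move; the robot and the scene stay as the last step left them, time stands still between calls to the robot, and variables do not carry over. Pictures are saved under pics/ and viewed, at most 10 in all, crops included, and the job is handed in when it is done.

Besides the shell and the picture viewer there is one more tool, called after "Request:" as name(argument=value, ...), one argument or row to a line, values as JSON. jog_arm: Moves the arm, as the interface text tells. Its arguments: {"type":"object","properties":{"plan":{"type":"array"}},"required":["plan"]}

```bash
mkdir -p pics; cat > h.py <<'E'
from bench import *
import numpy as np, cv2
def cloud(c):
    K=c["intrinsics"];h,w=c["range_z"].shape
    v,u=np.mgrid[:h,:w].astype(np.float64)
    x=(u-K[0,2])/K[0,0];y=(v-K[1,2])/K[1,1];xd,yd=x.copy(),y.copy()
    for _ in range(8):
        f=1+c["k1"]*(x*x+y*y);x=xd/f;y=yd/f
    z=c["range_z"];P=np.stack([x*z,y*z,z],-1)
    T=np.linalg.inv(c["world_to_cam"]);W=P@T[:3,:3].T+T[:3,3]
    W[z<=0]=np.nan
    return W
def save(c,n,crop=None,s=1):
    im=c["pixels"]
    if crop: a,b,d,e=crop; im=im[b:e,a:d]
    cv2.imwrite("pics/"+n,cv2.resize(im[:,:,::-1],None,fx=s,fy=s,interpolation=cv2.INTER_CUBIC))
E
python3 - <<'E'
from h import *
t=capture("top");s=capture("side")
cv2.imwrite("pics/a.png",np.vstack([t["pixels"],s["pixels"]])[:,:,::-1][::1]) if 0 else None
save(t,"top.png",s=1.4);save(s,"side.png",s=1.4)
np.savez("t0.npz",W=cloud(t),S=cloud(s))
print(state())
E
```

```text
{'time': 0.1, 'joint_pos': array([-1.31748321e+00,  4.94136793e-01,  1.34605852e+00,  6.81676029e-06,
        1.30251388e+00, -9.55037772e-02]), 'qd': array([ 0.00046095, -0.00303984, -0.00375558,  0.00052059,  0.00015641,
       -0.00162   ]), 'joint_torque': array([ 5.61778419e-03, -8.83584809e+01, -3.84562290e+01,  2.68853391e-04,
        5.19530397e-03, -6.58783210e-05]), 'tool_pos': array([ 0.21353786, -0.58704567,  0.2307537 ]), 'tool_rot': array([ 9.84829364e-01,  1.73524670e-01, -4.07284443e-05, -5.56788927e-04]), 'wrist_force': array([0.01403443, 0.26139399, 0.32042135]), 'ft_torque': array([-0.02770483, -0.04891345, -0.02157532]), 'grip_force': 0.0, 'finger_gap': 0.08570665448937125}
```

View pics/top.png

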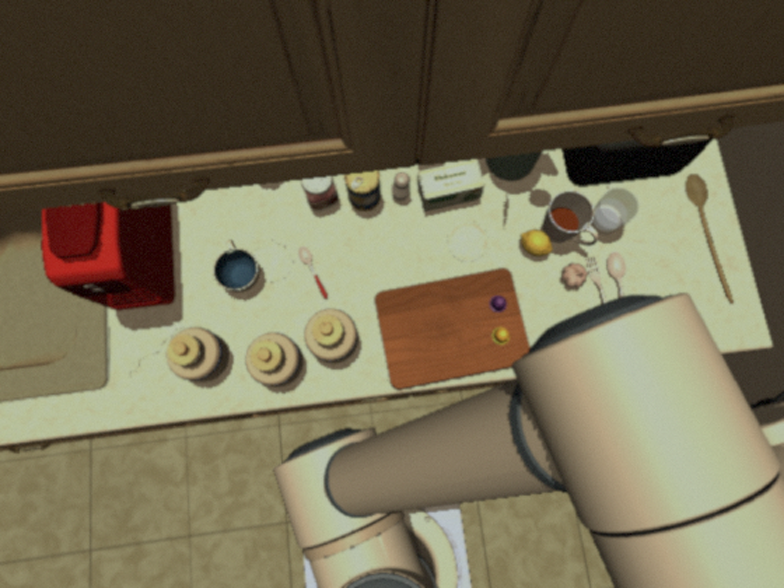

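View pics/side.png

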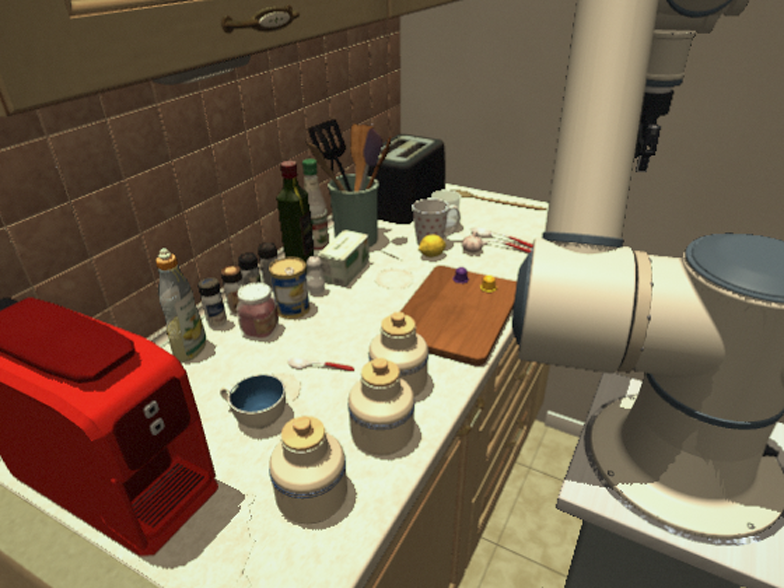

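The top view (1.4× scale) shows the jar knobs at (181,350), (264,354) and (327,328). The board is around (452,327), with the purple capsule at (499,303) and the yellow one at (501,336). The cup is at (237,270). The side view shows all three lids seated.

```bash
python3 - <<'E'
from h import *
d=np.load("t0.npz")
def circ(p):
    A=np.c_[2*p,np.ones(len(p))];s=np.linalg.lstsq(A,(p**2).sum(1),rcond=None)[0];return s[:2],np.sqrt(s[2]+s[0]**2+s[1]**2)
for n,W in(("T",d["W"]),("S",d["S"])):
  Q=W.reshape(-1,3);Q=Q[~np.isnan(Q).any(1)]
  if n=="T":
    for u,v in[(181,350),(264,354),(327,328),(499,303),(501,336),(237,270),(440,310),(400,340),(565,218),(410,240)]:
      print((u,v),W[int(v/1.4),int(u/1.4)].round(4))
    k=[W[int(v/1.4),int(u/1.4)] for u,v in[(181,350),(264,354),(327,328)]]
    cp=[W[int(v/1.4),int(u/1.4)] for u,v in[(499,303),(501,336)]]
  for q in k:
    r=np.hypot(*(Q[:,:2]-q[:2]).T)
    a=Q[(r<.03)&(Q[:,2]>.145)&(Q[:,2]<.165)]; b=Q[(r<.045)&(Q[:,2]>.129)&(Q[:,2]<.139)]; c=Q[(r<.07)&(Q[:,2]>.02)&(Q[:,2]<.075)]
    print(n,"knob",len(a),a.mean(0).round(4),((a.max(0)+a.min(0))/2).round(4),a[:,2].max().round(4),"disc",len(b),((b.max(0)+b.min(0))/2)[:2].round(4),np.ptp(b,0)[:2].round(3),"body",len(c),circ(c[:,:2]) if len(c)>5 else "")
  for q in cp:
    r=np.hypot(*(Q[:,:2]-q[:2]).T)
    a=Q[(r<.025)&(Q[:,2]>.03)&(Q[:,2]<.07)];t=a[a[:,2]>.046]
    print(n,"cap",len(a),a.mean(0).round(4),"top",len(t),t.mean(0).round(4),t[:,2].max())
  m=Q[(abs(Q[:,2]-.022)<.006)&(Q[:,1]<.3)&(Q[:,1]>-.5)&(Q[:,0]>.3)&(Q[:,0]<.75)]
  if n=="T":print("board",cv2.minAreaRect((m[:,:2]*1000).astype(np.float32)),m[:,2].mean())
E
```

```text
(181, 350) [0.4582 0.3251 0.1546]
(264, 354) [0.4337 0.1747 0.1545]
(327, 328) [0.4668 0.055  0.1505]
(499, 303) [ 0.4923 -0.2938  0.0534]
(501, 336) [ 0.423  -0.2854  0.0517]
(237, 270) [0.6481 0.2515 0.0009]
(440, 310) [ 0.4987 -0.1744  0.0224]
(400, 340) [ 0.4473 -0.0812  0.0215]
(565, 218) [ 0.6638 -0.4685  0.0376]
(410, 240) [ 0.6695 -0.1317 -0.0037]
T knob 73 [0.4633 0.3261 0.1529] [0.4642 0.328  0.1523] 0.1582 disc 312 [0.463  0.3279] [0.056 0.061] body 209 (array([0.46375147, 0.32808822]), np.float64(0.05155186904097455))
T knob 68 [0.4329 0.1748 0.1534] [0.4332 0.1751 0.1526] 0.16 disc 299 [0.4327 0.1747] [0.057 0.057] body 118 (array([0.43356607, 0.17597858]), np.float64(0.051751529747331555))
T knob 65 [0.4666 0.0569 0.1532] [0.4668 0.0573 0.1514] 0.1566 disc 286 [0.4663 0.0562] [0.057 0.056] body 90 (array([0.46766024, 0.05707485]), np.float64(0.05211826466173875))
T cap 80 [ 0.4946 -0.2941  0.0473] top 52 [ 0.4965 -0.2955  0.0509] 0.0562856169824435
T cap 87 [ 0.4274 -0.2882  0.0465] top 58 [ 0.4284 -0.2901  0.0507] 0.058209015235160644
board ((547.2069091796875, -98.94677734375), (789.3969116210938, 402.54266357421875), 88.49236297607422) 0.02176514990052769
S knob 124 [0.4629 0.3313 0.1509] [0.4639 0.3292 0.1501] 0.1549 disc 465 [0.4643 0.3303] [0.057 0.058] body 956 (array([0.46496082, 0.32859309]), np.float64(0.05162362305012424))
S knob 90 [0.4334 0.1783 0.1518] [0.4347 0.1759 0.1506] 0.1559 disc 347 [0.4349 0.1748] [0.058 0.061] body 821 (array([0.43517751, 0.17588406]), np.float64(0.05167485481397665))
S knob 70 [0.4681 0.0591 0.1516] [0.469  0.0571 0.1504] 0.1554 disc 252 [0.4686 0.0573] [0.057 0.06 ] body 268 (array([0.47006029, 0.05557919]), np.float64(0.05165596603440801))
S cap 69 [ 0.4974 -0.2911  0.0426] top 25 [ 0.4996 -0.294   0.0495] 0.05499544407716073
S cap 75 [ 0.4301 -0.2844  0.043 ] top 29 [ 0.4309 -0.2879  0.0504] 0.055046996013316085
```

Request:
jog_arm(
  plan=[0, 0, 0, 0.1744, 0.0854, 0, 0, 0, 0.1744, 0.0854, 0.0212, -0.0537, 0, 0, 0.0854, 0.0212, -0.0537, 0, 0, 0.0854, 0.0212, -0.0537, 0, 0, 0.0854, 0.0212, -0.0537, 0, 0, 0.0854, 0.0212, -0.0537, 0, 0, 0.0854, 0.0212, -0.0537, 0, 0, 0.0854, 0.0212, -0.0537, 0, 0, 0.0854, 0.0212, -0.0537, 0, 0, 0.0854, 0.0212, -0.0537, 0, 0, 0.0854, 0.0212, -0.0537, 0, 0, 0.0854, 0.0212, -0.0537, 0, 0, 0.0854, 0.0212, -0.0537, 0, 0, 0.0854, 0, 0, 0, 0, 0.0854, 0, 0, 0, 0, 0.0854],
)

```text
time: 2.1
tool_pos: [0.4676, 0.057, 0.231]
tool_rot: [1.0, 0.0, -0.0, 0.0]
wrist_force: [0.2, 0.1, -1.0]
finger_gap: 0.0855
grip_force: 0.0
```

```bash
python3 - <<'E'
from h import *
# board fit by colour in the initial top cloud (robot view similar now)
t=capture("top");W=cloud(t);I=t["pixels"].astype(int)
d=np.load("t0.npz")["W"]
s=capture("side");W=cloud(s);I=s["pixels"].astype(int)
m=(I[...,0]>1.7*I[...,2])&(I[...,0]>60)&(abs(W[...,2]-.022)<.005)&(W[...,1]>-.4)&(W[...,1]<0.02)&(W[...,0]<.65)
p=W[m][:,:2]; print(m.sum(),cv2.minAreaRect((p*1000).astype(np.float32)))
save(s,"s2.png",(200,140,420,420),2.1)
print(state())
E
```

```text
3564 ((493.8020324707031, -221.49510192871094), (266.7397155761719, 365.3840026855469), 4.4723029136657715)
{'time': 2.2, 'joint_pos': array([-7.30841918e-03,  2.78413922e-01,  1.71083588e+00, -1.73048830e-04,
        1.15281760e+00,  1.56470190e+00]), 'qd': array([-0.00921399, -0.002864  , -0.0024719 ,  0.00062381,  0.00142436,
        0.00371011]), 'joint_torque': array([ 1.42481480e+00, -6.28207111e+01, -3.44486833e+01,  4.83369199e-02,
       -2.56084168e-03, -5.47541887e-03]), 'tool_pos': array([0.46760764, 0.05613103, 0.23119128]), 'tool_rot': array([ 9.99999805e-01, -5.71854263e-04, -2.37897500e-04,  7.74747981e-05]), 'wrist_force': array([ 0.41681365, -0.36897581,  0.29879552]), 'ft_torque': array([-0.03077891, -0.00016979,  0.01822751]), 'grip_force': 0.0, 'finger_gap': 0.08533255522276048}
```

View pics/s2.png

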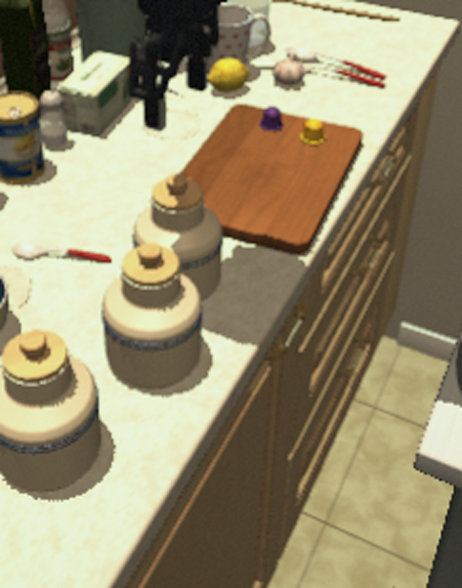

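The picture shows the gripper open above the nearest jar (knob at (178,182) in the crop), with nothing disturbed.

Request:
jog_arm(
  plan=[0, 0, 0.04, 0, 0.0854, 0, 0, 0.04, 0, 0.0854, 0, 0, 0.03, 0, 0.0854, 0, 0, 0.015, 0, 0.0854, 0, 0, 0.009, 0, 0.0854, 0, 0, 0, 0, 0.07, 0, 0, 0, 0, 0.06, 0, 0, 0, 0, 0.054, 0, 0, 0, 0, 0.05, 0, 0, 0, 0, 0.05, 0, 0, 0, 0, 0.05],
)

```text
time: 3.58
tool_pos: [0.4685, 0.0566, 0.0983]
tool_rot: [1.0, 0.0, 0.001, 0.0]
wrist_force: [-1.1, -6.4, 9.3]
finger_gap: 0.0591
grip_force: 62.0
```

Request:
jog_arm(
  plan=[0, 0, -0.007, 0, 0.05, 0, 0, -0.01, 0, 0.05, 0, 0, -0.013, 0, 0.05, 0, 0, 0, 0, 0.05, 0, 0, 0, 0, 0.05, 0, 0, 0, 0, 0.05],
)

```text
time: 4.32
tool_pos: [0.4678, 0.057, 0.127]
tool_rot: [1.0, -0.0, -0.0, -0.0]
wrist_force: [0.4, -0.1, -7.6]
finger_gap: 0.0586
grip_force: 66.6
```

```bash
python3 - <<'E'
from h import *
s=capture("side");save(s,"s3.png",(200,140,420,420),2.1)
print(np.mean([state()["wrist_force"] for _ in range(3)],0));capture("top");print(state()["wrist_force"])
E
```

```text
[ 0.18585103 -0.03518414 -7.976157  ]
[ 0.14006328  0.06642816 -7.41654839]
```

View pics/s3.png

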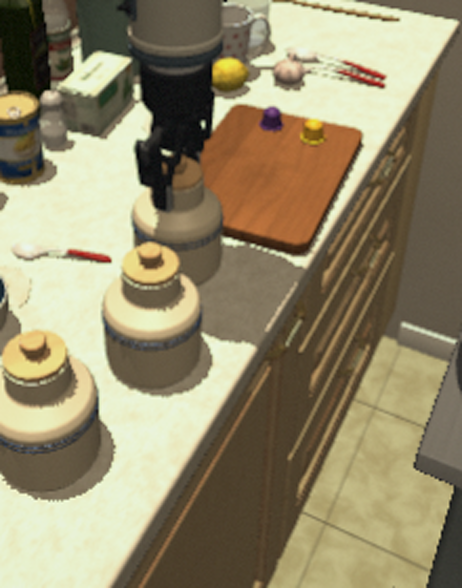

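The jar is lifted cleanly and weighs about 7.7 N, so it is full. Setting it back and going to the middle jar.

Request:
jog_arm(
  plan=[0, 0, 0.01, 0, 0.05, 0, 0, 0.01, 0, 0.05, 0, 0, 0.006, 0, 0.05, 0, 0, 0.003, 0, 0.05, 0, 0, 0, 0, 0.05, 0, 0, 0, 0, 0.065, 0, 0, 0, 0, 0.0854, 0, 0, 0, 0, 0.0854, 0, 0, 0, 0, 0.0854, 0, 0, -0.03, 0, 0.0854, 0, 0, -0.03, 0, 0.0854, 0, 0, -0.03, 0, 0.0854, -0.011, -0.04, 0, 0, 0.0854, -0.011, -0.04, 0, 0, 0.0854, -0.011, -0.0385, 0, 0, 0.0854, 0, 0, 0, 0, 0.0854],
)

```text
time: 6.42
tool_pos: [0.4342, 0.1774, 0.1883]
tool_rot: [1.0, 0.001, -0.0, -0.0]
wrist_force: [0.1, -0.2, -0.1]
finger_gap: 0.0853
grip_force: 0.0
```

```bash
python3 - <<'E'
from h import *
print(state()["tool_pos"],state()["wrist_force"])
t=capture("top");save(t,"t4.png",(100,170,400,290),2.6)
E
```

```text
[0.43419409 0.17740706 0.18827704] [ 0.13773294 -0.21121811 -0.11404974]
```

View pics/t4.png

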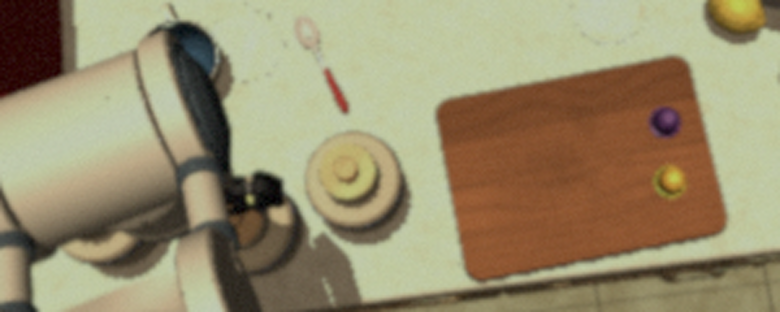

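The crop shows the right jar upright with its lid seated at (347,170). The board corners are near (437,103), (690,57), (727,230) and (470,280). The gripper is over the middle jar.

Request:
jog_arm(
  plan=[0, 0, 0.03, 0, 0.0854, 0, 0, 0.03, 0, 0.0854, 0, 0, 0.018, 0, 0.0854, 0, 0, 0.01, 0, 0.0854, 0, 0, 0, 0, 0.07, 0, 0, 0, 0, 0.06, 0, 0, 0, 0, 0.054, 0, 0, 0, 0, 0.05, 0, 0, 0, 0, 0.05, 0, 0, 0, 0, 0.05],
)

```text
time: 7.72
tool_pos: [0.4355, 0.1753, 0.1013]
tool_rot: [1.0, 0.0, 0.001, 0.0]
wrist_force: [-1.5, -5.2, 9.4]
finger_gap: 0.0585
grip_force: 62.0
```

Request:
jog_arm(
  plan=[0, 0, -0.007, 0, 0.05, 0, 0, -0.01, 0, 0.05, 0, 0, -0.013, 0, 0.05, 0, 0, 0, 0, 0.05, 0, 0, 0, 0, 0.05, 0, 0, 0, 0, 0.05],
)

```text
time: 8.48
tool_pos: [0.4347, 0.1755, 0.13]
tool_rot: [1.0, 0.0, -0.0, 0.0]
wrist_force: [0.1, 0.1, -4.4]
finger_gap: 0.0585
grip_force: 65.4
```

```bash
python3 - <<'E'
from h import *
f=[]
for _ in range(3):
    t=capture("top");f.append(state()["wrist_force"])
print(np.array(f))
W=cloud(t);c=[W[int(round(170+v/2.6)),int(round(100+u/2.6))] for u,v in[(441,107),(686,62),(722,228),(474,275)]]
c=np.array(c);print(c.round(4),c.mean(0))
Q=W.reshape(-1,3);Q=Q[~np.isnan(Q).any(1)]
g=Q[(Q[:,2]>.129)&(Q[:,2]<.16)&(np.hypot(Q[:,0]-.468,Q[:,1]-.057)<.04)];print("R",((g.max(0)+g.min(0))/2).round(4))
print(state()["tool_pos"])
E
```

```text
[[ 0.06152907  0.62469799 -4.53128457]
 [-1.19527638 -0.11374666 -3.47828141]
 [ 0.27735032  0.18306004 -4.19242482]]
[[ 0.5453 -0.0485  0.0222]
 [ 0.5675 -0.3408 -0.0008]
 [ 0.3687 -0.3476  0.0029]
 [ 0.3504 -0.0601  0.0222]] [ 0.45797436 -0.19924492  0.01163243]
R [0.4661 0.0563 0.1443]
[0.43485986 0.17548318 0.13002371]
```

About 4.2 N: the middle jar is the empty one. I'll carry it high over the right jar to the board's free half.

Request:
jog_arm(
  plan=[0, 0, -0.015, 0, 0.05, 0, 0, -0.03, 0, 0.05, 0, 0, -0.035, 0, 0.05, 0, 0, -0.035, 0, 0.05, 0, 0, -0.025, 0, 0.05, 0, 0.01, -0.015, 0, 0.05, 0.002, 0.025, 0, 0, 0.05, 0.003, 0.04, 0, 0, 0.05, 0.003, 0.045, 0, 0, 0.05, 0.003, 0.045, 0, 0, 0.05, 0.003, 0.045, 0, 0, 0.05, 0.003, 0.0405, 0, 0, 0.05, 0, 0.03, 0, 0, 0.05, 0, 0.015, 0.01, 0, 0.05, 0, 0.005, 0.025, 0, 0.05, 0, 0, 0.03, 0, 0.05, 0, 0, 0.03, 0, 0.05, 0, 0, 0.025, 0, 0.05, 0, 0, 0.015, 0, 0.05, 0, 0, 0, 0, 0.05],
)

```text
time: 11.12
tool_pos: [0.4508, -0.1244, 0.1489]
tool_rot: [1.0, 0.0, -0.002, -0.001]
wrist_force: [-0.0, 0.2, -3.7]
finger_gap: 0.0586
grip_force: 66.1
```

```bash
python3 - <<'E'
from h import *
s=capture("side");save(s,"s5.png",(200,90,480,300),2.6)
print(state()["tool_pos"],state()["wrist_force"],state()["finger_gap"])
E
```

```text
[ 0.45141283 -0.12461563  0.14975371] [-0.06672487  0.12196745 -3.77216183] 0.058573348504286686
```

View pics/s5.png

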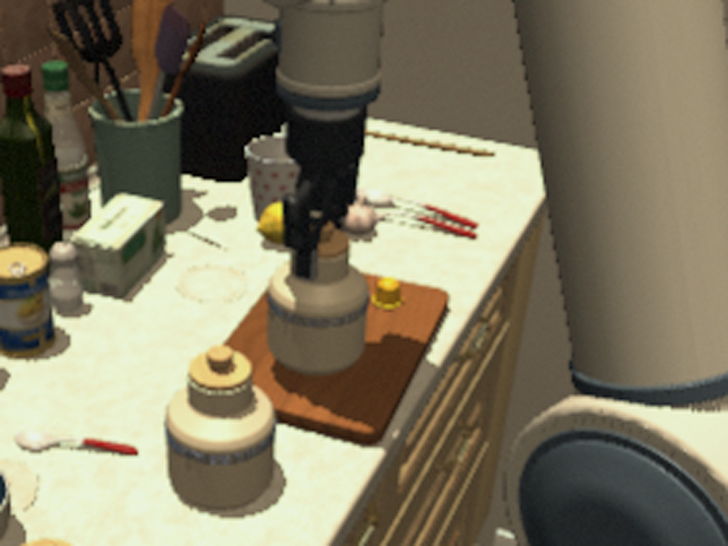

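The jar hangs upright at (318,310) in the crop, over the board's free half and clear of the edge and the capsules. Lowering it.

Request:
jog_arm(
  plan=[0, 0, 0.01, 0, 0.05, 0, 0, 0.008, 0, 0.05, 0, 0, 0.005, 0, 0.05, 0, 0, 0.003, 0, 0.05, 0, 0, 0, 0, 0.05, 0, 0, 0, 0, 0.05],
)

```text
time: 11.92
tool_pos: [0.4521, -0.125, 0.1244]
tool_rot: [1.0, -0.0, 0.0, 0.0]
wrist_force: [0.9, -0.6, -3.8]
finger_gap: 0.0585
grip_force: 66.1
```

Request:
jog_arm(
  plan=[0, 0, 0.0015, 0, 0.05, 0, 0, 0, 0, 0.05, 0, 0, 0, 0, 0.065, 0, 0, 0, 0, 0.0854, 0, 0, 0, 0, 0.0854, 0, 0, 0, 0, 0.0854, 0, 0, -0.03, 0, 0.0854, 0, 0, -0.0275, 0, 0.0854, 0, 0, 0, 0, 0.045, 0, 0, 0, 0, 0.045, 0, 0, 0, 0, 0.045],
)

```text
time: 13.3
tool_pos: [0.4516, -0.1248, 0.1795]
tool_rot: [1.0, -0.0, -0.001, -0.0]
wrist_force: [0.4, -0.1, -0.1]
finger_gap: 0.045
grip_force: 0.0
```

```bash
python3 - <<'E'
from h import *
t=capture("top");s=capture("side");save(s,"s6.png",(260,90,460,290),3)
print(state())
for n,c in(("T",t),("S",s)):
  Q=cloud(c).reshape(-1,3);Q=Q[~np.isnan(Q).any(1)]
  r=np.hypot(Q[:,0]-.452,Q[:,1]+.125)
  b=Q[(r<.045)&(Q[:,2]>.151)&(Q[:,2]<.161)]
  print(n,len(b),((b.max(0)+b.min(0))/2).round(4),np.ptp(b,0))
  c2=Q[(r<.065)&(Q[:,2]>.04)&(Q[:,2]<.095)]
  A=np.c_[2*c2[:,:2],np.ones(len(c2))];print(len(c2),np.linalg.lstsq(A,(c2[:,:2]**2).sum(1),rcond=None)[0][:2])
E
```

```text
{'time': 13.4, 'joint_pos': array([-3.97165361e-01,  3.44307514e-01,  1.78406352e+00,  3.74933774e-05,
        1.01447049e+00,  1.17361779e+00]), 'qd': array([ 0.00034791, -0.00304272, -0.00323371,  0.00082574,  0.00201266,
        0.00071969]), 'joint_torque': array([ 7.71480933e-03, -6.54624081e+01, -2.98307508e+01,  6.44646934e-05,
       -5.02747294e-03,  1.84755584e-05]), 'tool_pos': array([ 0.45169927, -0.12482555,  0.17963326]), 'tool_rot': array([ 9.99999805e-01, -3.32154500e-06, -5.69676121e-04, -2.56215223e-04]), 'wrist_force': array([-0.17340514, -0.10819952, -0.1108613 ]), 'ft_torque': array([-0.02598442,  0.00672617, -0.00390965]), 'grip_force': 0.0, 'finger_gap': 0.04513305825573948}
T 106 [ 0.434  -0.1222  0.1558] [0.02772915 0.049184   0.00963787]
4 [ 0.45054598 -0.12398062]
S 186 [ 0.4523 -0.1237  0.1558] [0.0573413  0.05927028 0.00934322]
612 [ 0.45298307 -0.12457626]
```

View pics/s6.png

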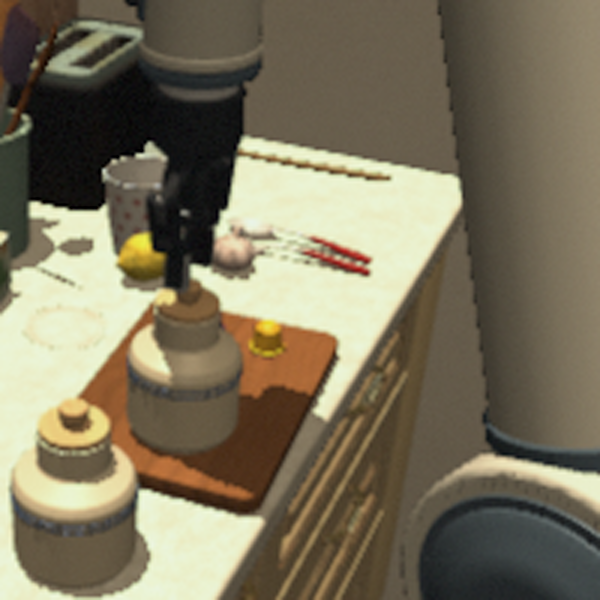

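The jar stands upright on the board with its lid seated (knob at (190,290)) and the fingers straddling the knob from above. Gripping the knob.

Request:
jog_arm(
  plan=[0, 0, 0.012, 0, 0.045, 0, 0, 0.007, 0, 0.045, 0, 0, 0, 0, 0.03, 0, 0, 0, 0, 0.02, 0, 0, 0, 0, 0.016, 0, 0, 0, 0, 0.016, 0, 0, 0, 0, 0.016],
)

```text
time: 14.28
tool_pos: [0.4521, -0.125, 0.1614]
tool_rot: [1.0, -0.0, 0.0, 0.0]
wrist_force: [0.2, -0.2, -1.2]
finger_gap: 0.0206
grip_force: 58.7
```

Request:
jog_arm(
  plan=[0, 0, -0.006, 0, 0.016, 0, 0, -0.014, 0, 0.016, 0, 0, -0.02, 0, 0.016, 0, 0, 0, 0, 0.016],
)

```text
time: 14.78
tool_pos: [0.4528, -0.1253, 0.2026]
tool_rot: [1.0, 0.0, 0.001, 0.001]
wrist_force: [0.2, -0.7, -0.4]
finger_gap: 0.0206
grip_force: 58.7
```

Request:
jog_arm(
  plan=[-0.01, 0.017, 0, 0, 0.016, -0.019, 0.032, 0, 0, 0.016, -0.019, 0.032, 0, 0, 0.016, -0.009, 0.016, 0.01, 0, 0.016, 0, 0, 0.03, 0, 0.016, 0, 0, 0.035, 0, 0.016, 0, 0, 0.035, 0, 0.016, 0, 0, 0.025, 0, 0.016, 0, 0, 0.013, 0, 0.016, 0, 0, 0, 0, 0.016, 0, 0, 0, 0, 0.016],
)

```text
time: 16.15
tool_pos: [0.3954, -0.2222, 0.0539]
tool_rot: [1.0, 0.0, 0.0, 0.0]
wrist_force: [0.6, 0.3, -0.7]
finger_gap: 0.0211
grip_force: 58.8
```

```bash
python3 - <<'E'
from h import *
s=capture("side");save(s,"s7.png",(260,90,460,290),3)
print(state()["tool_pos"],state()["wrist_force"])
E
```

```text
[ 0.39543487 -0.22225053  0.05404802] [-0.44131091  0.48664007 -0.78135984]
```

View pics/s7.png

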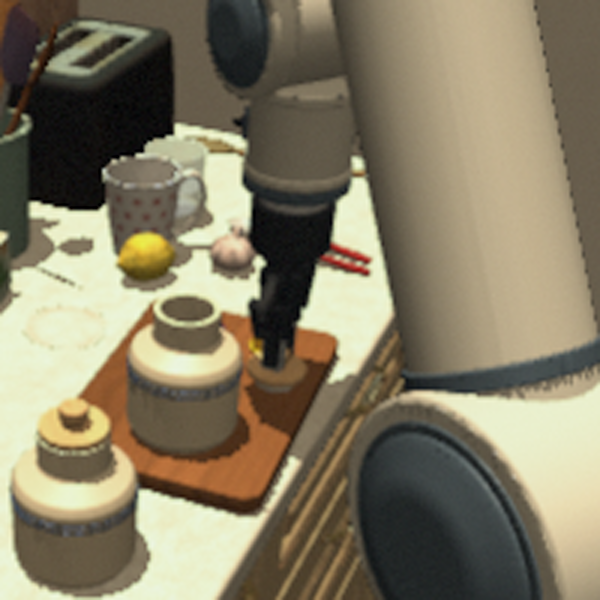

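The lid is held level just above the board at (275,375). The open jar is undisturbed, with its mouth at (187,312). Setting the lid down.

Request:
jog_arm(
  plan=[0, 0, 0.005, 0, 0.016, 0, 0, 0.003, 0, 0.016, 0, 0, 0.0015, 0, 0.016, 0, 0, 0, 0, 0.016],
)

```text
time: 16.7
tool_pos: [0.395, -0.222, 0.0441]
tool_rot: [1.0, -0.0, 0.0, 0.0]
wrist_force: [-1.9, 1.7, 13.0]
finger_gap: 0.0209
grip_force: 60.0
```

Request:
jog_arm(
  plan=[0, 0, 0, 0, 0.03, 0, 0, 0, 0, 0.05, 0, 0, 0, 0, 0.05, 0, 0, -0.025, 0, 0.055, 0, 0, -0.035, 0, 0.055, 0.01, 0.02, 0, 0, 0.055, 0.014, 0.027, 0, 0, 0.055, 0.0095, 0.02, 0, 0, 0.055, 0, 0, 0, 0, 0.055, 0, 0, 0, 0, 0.055],
)

```text
time: 17.95
tool_pos: [0.4279, -0.2882, 0.1035]
tool_rot: [1.0, -0.0, -0.0, -0.0]
wrist_force: [-0.3, 0.3, 1.0]
finger_gap: 0.055
grip_force: 0.0
```

```bash
python3 - <<'E'
from h import *
s=capture("side");t=capture("top");a=s["pixels"][170:270,290:410];b=t["pixels"][170:290,260:400]
im=np.hstack([cv2.resize(a,(480,400)),cv2.resize(b,(467-147,400))]);cv2.imwrite("pics/m8.png",im[:,:,::-1])
st=state();print(st["tool_pos"],st["finger_gap"],st["wrist_force"])
Q=cloud(s).reshape(-1,3);Q=Q[~np.isnan(Q).any(1)]
for n,x,y,lo,hi in(("lid",.395,-.222,.036,.044),("knob",.395,-.222,.05,.062),("yel",.429,-.289,.03,.053),("pur",.497,-.2945,.03,.053)):
  m=Q[(np.hypot(Q[:,0]-x,Q[:,1]-y)<.035)&(Q[:,2]>lo)&(Q[:,2]<hi)]
  if len(m):print(n,len(m),((m.max(0)+m.min(0))/2).round(4),np.ptp(m,0).round(4),m.max(0)[2])
E
```

```text
[ 0.42798662 -0.28810748  0.10367403] 0.05517224971293378 [0.60473578 0.27896684 0.08918762]
lid 147 [ 0.3962 -0.2197  0.0399] [0.0557 0.0539 0.0077] 0.04376239432942286
knob 45 [ 0.396  -0.2196  0.0558] [0.021  0.0249 0.0108] 0.06121945168168008
yel 71 [ 0.431  -0.2859  0.0411] [0.0259 0.0251 0.0218] 0.05205220746714989
pur 5 [ 0.4866 -0.301   0.0346] [0.0047 0.01   0.0081] 0.0386945368816809
```

View pics/m8.png

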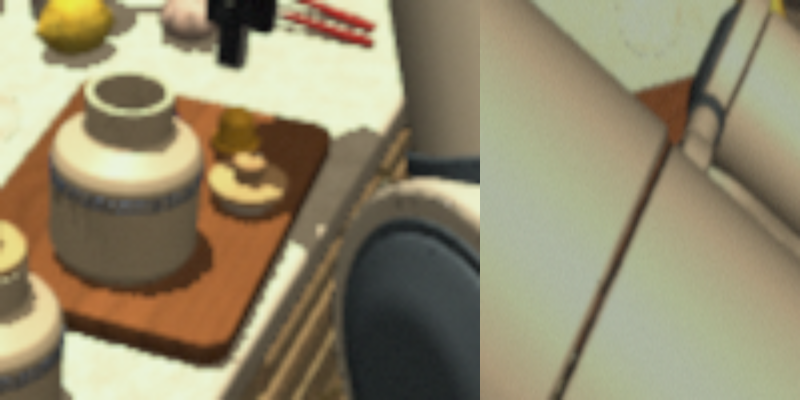

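The left half of the picture shows the lid lying level, knob up, at (250,185), with the yellow capsule upright at (237,133). The gripper is above the capsule. The right half is blocked by the arm.

Request:
jog_arm(
  plan=[0.0015, 0, 0.02, 0, 0.05, 0, 0, 0.03, 0, 0.05, 0, 0, 0.015, 0, 0.05, 0, 0, 0.0075, 0, 0.05, 0, 0, 0, 0, 0.04, 0, 0, 0, 0, 0.03, 0, 0, 0, 0, 0.022, 0, 0, 0, 0, 0.022, 0, 0, 0, 0, 0.022],
)

```text
time: 19.18
tool_pos: [0.4303, -0.2892, 0.0323]
tool_rot: [1.0, 0.0, 0.001, 0.0]
wrist_force: [-1.5, 1.2, 8.9]
finger_gap: 0.0253
grip_force: 58.5
```

Request:
jog_arm(
  plan=[0, 0, -0.01, 0, 0.022, 0, 0, -0.03, 0, 0.022, 0, 0, -0.05, 0, 0.022, 0, 0, -0.05, 0, 0.022, 0, -0.015, -0.02, 0, 0.022, 0.004, -0.03, 0, 0, 0.022, 0.006, -0.04, 0, 0, 0.022, 0.006, -0.04, 0, 0, 0.022, 0.006, -0.025, 0, 0, 0.022, 0.001, -0.0135, 0, 0, 0.022, 0, 0, 0, 0, 0.022, 0, 0, 0, 0, 0.022],
)

```text
time: 20.68
tool_pos: [0.453, -0.1262, 0.1915]
tool_rot: [1.0, -0.0, 0.0, 0.0]
wrist_force: [-0.9, -0.6, -0.3]
finger_gap: 0.0246
grip_force: 58.9
```

```bash
python3 - <<'E'
from h import *
s=capture("side");save(s,"s9.png",(280,90,440,250),3.6)
st=state();print(st["tool_pos"],st["finger_gap"],st["wrist_force"])
W=cloud(s);Q=W[~np.isnan(W).any(2)]
I=s["pixels"][~np.isnan(W).any(2)].astype(int)
y=(I[:,0]>1.8*I[:,2])&(I[:,1]>1.4*I[:,2])&(Q[:,2]>.13)&(np.hypot(Q[:,0]-.452,Q[:,1]+.125)<.05)
if y.any():print(y.sum(),Q[y].min(0),Q[y].max(0))
r=np.hypot(Q[:,0]-.452,Q[:,1]+.1245);m=(r<.04)&(Q[:,2]>.147)&(Q[:,2]<.155);print(m.sum(),((Q[m].max(0)+Q[m].min(0))/2).round(4),np.ptp(Q[m],0))
E
```

```text
[ 0.45296408 -0.12630292  0.19135183] 0.024843457739582075 [ 0.3544451  -0.51138026  0.02719711]
89 [ 0.4370884  -0.13944525  0.14029262] [ 0.47484949 -0.08586491  0.23940404]
112 [ 0.4527 -0.1231  0.1501] [0.05860881 0.0593343  0.00610591]
```

View pics/s9.png

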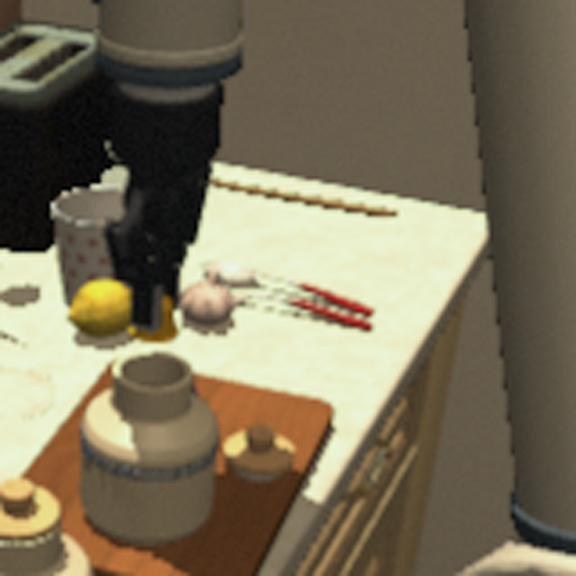

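The yellow capsule is held upright at (155,320), above the jar mouth at (152,370). Lowering it into the mouth.

Request:
jog_arm(
  plan=[0, -0.002, 0.012, 0, 0.022, 0, 0, 0.012, 0, 0.022, 0, 0, 0.007, 0, 0.022, 0, 0, 0.004, 0, 0.022, 0, 0, 0, 0, 0.022],
)

```text
time: 21.35
tool_pos: [0.4529, -0.1234, 0.156]
tool_rot: [1.0, 0.0, -0.0, -0.0]
wrist_force: [0.2, 0.3, 0.1]
finger_gap: 0.0248
grip_force: 58.9
```

Request:
jog_arm(
  plan=[0, 0, 0, 0, 0.035, 0, 0, 0, 0, 0.05, 0, 0, 0, 0, 0.05, 0, 0, -0.025, 0, 0.05, 0, 0, -0.025, 0, 0.05, 0.006, 0.022, 0, 0, 0.05, 0.012, 0.045, 0, 0, 0.05, 0.012, 0.047, 0, 0, 0.05, 0.01, 0.04, 0.01, 0, 0.05, 0.004, 0.0165, 0.03, 0, 0.05, 0, 0, 0.04, 0, 0.05, 0, 0, 0.02, 0, 0.05, 0, 0, 0, 0, 0.05, 0, 0, 0, 0, 0.05],
)

```text
time: 23.1
tool_pos: [0.4975, -0.2942, 0.1072]
tool_rot: [1.0, 0.0, 0.0, 0.0]
wrist_force: [-0.3, -0.6, 1.0]
finger_gap: 0.0501
grip_force: 0.0
```

```bash
python3 - <<'E'
from h import *
s=capture("side");t=capture("top")
st=state();print(st["tool_pos"],st["finger_gap"])
for n,c in(("S",s),("T",t)):
  W=cloud(c);ok=~np.isnan(W).any(2);Q=W[ok];I=c["pixels"][ok].astype(int)
  y=(I[:,0]>1.8*I[:,2])&(I[:,1]>1.4*I[:,2])&(Q[:,2]<.149)&(np.hypot(Q[:,0]-.4525,Q[:,1]+.124)<.024)
  print(n,"yellow in jar",y.sum(),Q[y].mean(0) if y.any() else "")
  p=(I[:,2]>1.15*I[:,1])&(I[:,0]>1.1*I[:,1])&(abs(Q[:,0]-.497)<.04)&(abs(Q[:,1]+.294)<.04)&(Q[:,2]>.025)&(Q[:,2]<.056)
  print("purple",p.sum(),((Q[p].max(0)+Q[p].min(0))/2).round(4) if p.any() else "")
  yb=(I[:,0]>1.8*I[:,2])&(I[:,1]>1.5*I[:,2])&(Q[:,2]>.026)&(Q[:,2]<.08)&(Q[:,1]<-.18)&(Q[:,1]>-.4);print("yellow on board",yb.sum())
E
```

```text
[ 0.49759354 -0.29429943  0.10745893] 0.050009600952335
S yellow in jar 0 
purple 0 
yellow on board 390
T yellow in jar 0 
purple 0 
yellow on board 5
```

```bash
python3 - <<'E'
from h import *
s=capture("side");t=capture("top")
for n,c in(("S",s),("T",t)):
  W=cloud(c);ok=~np.isnan(W).any(2);Q=W[ok];I=c["pixels"][ok].astype(int)
  m=(np.hypot(Q[:,0]-.4525,Q[:,1]+.124)<.021)&(Q[:,2]<.17);print(n,"mouth",m.sum(),np.c_[Q[m][:,:3]*1000,I[m]].astype(int)[::8].tolist()[:16])
  for nm,x,y in(("pur",.497,-.294),("yel",.429,-.289)):
    m=(np.hypot(Q[:,0]-x,Q[:,1]-y)<.025)&(Q[:,2]>.027)&(Q[:,2]<.06);print(nm,m.sum(),((Q[m].max(0)+Q[m].min(0))/2).round(4) if m.any() else "",I[m].mean(0) if m.any() else "")
  yb=(I[:,0]>1.8*I[:,2])&(I[:,1]>1.5*I[:,2])&(Q[:,2]>.026)&(Q[:,2]<.08)&(Q[:,1]<-.18)&(Q[:,1]>-.4)&(Q[:,0]<.7);print("yb",Q[yb].mean(0),Q[yb].min(0),Q[yb].max(0))
E
```

```text
S mouth 0 []
pur 4 [ 0.4871 -0.3027  0.0348] [119.25 106.25  80.25]
yel 0  
yb [ 0.49323961 -0.2899394   0.0435654 ] [ 0.36892278 -0.39992085  0.02621432] [ 0.64687027 -0.19108658  0.06167874]
T mouth 0 []
pur 0  
yel 0  <stdin>:8: RuntimeWarning: Mean of empty slice.
  ret = um.true_divide(
Traceback (most recent call last):
ValueError: zero-size array to reduction operation minimum which has no identity
```

The yellow capsule is gone from the board and nothing sticks up out of the mouth, so it is in the jar. The side view of the purple one is blocked by the jar, so I'll grasp it from the first measurement.

Request:
jog_arm(
  plan=[0.001, 0, 0.02, 0, 0.05, 0, 0, 0.03, 0, 0.05, 0, 0, 0.016, 0, 0.05, 0, 0, 0.0085, 0, 0.05, 0, 0, 0, 0, 0.04, 0, 0, 0, 0, 0.03, 0, 0, 0, 0, 0.022, 0, 0, 0, 0, 0.022, 0, 0, 0, 0, 0.022],
)

```text
time: 24.42
tool_pos: [0.4984, -0.2943, 0.0329]
tool_rot: [1.0, 0.0, 0.001, 0.0]
wrist_force: [-0.8, 1.3, 8.1]
finger_gap: 0.025
grip_force: 58.5
```

Request:
jog_arm(
  plan=[0, 0, -0.01, 0, 0.022, 0, 0, -0.03, 0, 0.022, 0, 0, -0.05, 0, 0.022, 0, 0, -0.05, 0, 0.022, 0, -0.015, -0.02, 0, 0.022, -0.008, -0.03, 0, 0, 0.022, -0.012, -0.04, 0, 0, 0.022, -0.012, -0.04, 0, 0, 0.022, -0.01, -0.03, 0, 0, 0.022, -0.004, -0.0155, 0, 0, 0.022, 0, 0, 0, 0, 0.022, 0, 0, 0, 0, 0.022],
)

```text
time: 25.92
tool_pos: [0.4526, -0.1242, 0.1919]
tool_rot: [1.0, -0.0, 0.0, 0.0]
wrist_force: [0.6, 0.3, -0.7]
finger_gap: 0.0247
grip_force: 58.7
```

```bash
python3 - <<'E'
from h import *
s=capture("side")
st=state();print(st["tool_pos"],st["finger_gap"])
W=cloud(s);ok=~np.isnan(W).any(2);Q=W[ok];I=s["pixels"][ok].astype(int);p=st["tool_pos"]
m=(np.hypot(Q[:,0]-p[0],Q[:,1]-p[1])<.03)&(Q[:,2]>p[2]-.02)&(Q[:,2]<p[2]+.02)
o=np.argsort(Q[m][:,2]);print(np.c_[Q[m]*1000,I[m]].astype(int)[o][:30].tolist())
m=(np.hypot(Q[:,0]-.497,Q[:,1]+.294)<.03)&(Q[:,2]>.027)&(Q[:,2]<.06);print("left at purple place",m.sum())
E
```

```text
[ 0.45250817 -0.12432166  0.1917971 ] 0.02443838436724185
[[445, -112, 180, 113, 110, 102], [446, -109, 181, 112, 109, 101], [448, -107, 181, 129, 130, 116], [453, -110, 182, 48, 29, 53], [457, -108, 182, 78, 68, 71], [461, -111, 182, 48, 30, 52], [470, -118, 182, 99, 71, 81], [468, -113, 182, 109, 87, 90], [440, -133, 182, 88, 80, 80], [436, -123, 183, 69, 57, 69], [443, -113, 183, 49, 29, 54], [454, -107, 183, 43, 27, 47], [447, -111, 183, 50, 29, 55], [442, -138, 183, 163, 168, 140], [438, -128, 183, 45, 26, 48], [440, -114, 183, 45, 28, 52], [440, -126, 183, 38, 21, 41], [445, -112, 183, 49, 29, 55], [438, -121, 183, 45, 25, 48], [463, -108, 183, 80, 65, 67], [438, -114, 184, 46, 27, 52], [449, -108, 184, 50, 31, 55], [440, -119, 184, 43, 25, 47], [465, -112, 184, 74, 52, 71], [455, -110, 184, 36, 17, 41], [442, -117, 184, 40, 24, 42], [453, -111, 184, 39, 21, 43], [466, -115, 184, 74, 53, 69], [457, -108, 185, 41, 22, 45], [441, -122, 185, 39, 22, 42]]
left at purple place 0
```

The purple capsule is held centred over the mouth, its foot about 182 mm up.

Request:
jog_arm(
  plan=[0, 0, 0.012, 0, 0.022, 0, 0, 0.012, 0, 0.022, 0, 0, 0.007, 0, 0.022, 0, 0, 0.0045, 0, 0.022, 0, 0, 0, 0, 0.022],
)

```text
time: 26.6
tool_pos: [0.4519, -0.1234, 0.156]
tool_rot: [1.0, 0.0, -0.0, -0.0]
wrist_force: [-0.1, -1.2, 0.4]
finger_gap: 0.0246
grip_force: 58.7
```

Request:
jog_arm(
  plan=[0, 0, 0, 0, 0.035, 0, 0, 0, 0, 0.05, 0, 0, 0, 0, 0.05, 0, 0, -0.025, 0, 0.05, 0, 0, -0.025, 0, 0.045, -0.0075, 0.0125, 0, 0, 0.045, -0.02, 0.034, 0, 0, 0.045, -0.02, 0.034, 0.01, 0, 0.045, -0.01, 0.017, 0.03, 0, 0.045, 0, 0, 0.04, 0, 0.045, 0, 0, 0.03, 0, 0.045, 0, 0, 0, 0, 0.045, 0, 0, 0, 0, 0.045],
)

```text
time: 28.22
tool_pos: [0.3946, -0.2212, 0.0969]
tool_rot: [1.0, -0.0, 0.0, 0.0]
wrist_force: [0.1, -0.8, 0.5]
finger_gap: 0.0448
grip_force: 0.0
```

```bash
python3 - <<'E'
from h import *
s=capture("side");t=capture("top")
st=state();print(st["tool_pos"],st["finger_gap"])
for n,c in(("S",s),("T",t)):
  W=cloud(c);ok=~np.isnan(W).any(2);Q=W[ok];I=c["pixels"][ok].astype(int)
  r=np.hypot(Q[:,0]-.4525,Q[:,1]+.124);m=(r<.04)&(Q[:,2]>.146)&(Q[:,2]<.156)
  if m.any():print(n,"rim",m.sum(),((Q[m].max(0)+Q[m].min(0))/2).round(4),np.ptp(Q[m],0).round(3))
  m=(r<.035)&(Q[:,2]>.158)&(Q[:,2]<.2);print("above rim",m.sum())
  m=(np.hypot(Q[:,0]-.396,Q[:,1]+.221)<.032)&(Q[:,2]>.036)&(Q[:,2]<.045)
  if m.any():print("lid",m.sum(),((Q[m].max(0)+Q[m].min(0))/2).round(4),np.ptp(Q[m],0).round(3))
  p=(I[:,2]>1.2*I[:,1])&(I[:,0]>1.2*I[:,1])&(I.sum(1)<300)&(Q[:,2]>.0)&(Q[:,2]<.2)&(Q[:,0]<.6)&(Q[:,1]<0);print("purple px",p.sum(),Q[p].mean(0) if p.any() else"")
E
```

```text
[ 0.39502076 -0.22138923  0.09734853] 0.045011525273072714
S rim 125 [ 0.4529 -0.1231  0.1496] [0.059 0.059 0.007]
above rim 0
lid 151 [ 0.3969 -0.2218  0.0403] [0.056 0.06  0.008]
purple px 7 [ 0.38777937 -0.24374351  0.14747818]
T rim 27 [ 0.4649 -0.1411  0.1503] [0.027 0.023 0.008]
above rim 0
purple px 0
```

Request:
jog_arm(
  plan=[0, 0, 0.025, 0, 0.045, 0, 0, 0.02, 0, 0.045, 0, 0, 0.008, 0, 0.045, 0, 0, 0, 0, 0.03, 0, 0, 0, 0, 0.02, 0, 0, 0, 0, 0.016, 0, 0, 0, 0, 0.016, 0, 0, 0, 0, 0.016],
)

```text
time: 29.32
tool_pos: [0.3948, -0.2211, 0.0442]
tool_rot: [1.0, -0.0, 0.0, 0.0]
wrist_force: [-0.4, 1.3, 7.6]
finger_gap: 0.0211
grip_force: 58.9
```

Request:
jog_arm(
  plan=[0, 0, -0.015, 0, 0.016, 0, 0, -0.035, 0, 0.016, 0, 0, -0.045, 0, 0.016, 0, 0, -0.045, 0, 0.016, 0, 0, -0.02, 0, 0.016, 0.01, -0.017, 0, 0, 0.016, 0.019, -0.032, 0, 0, 0.016, 0.019, -0.032, 0, 0, 0.016, 0.009, -0.016, 0, 0, 0.016, 0, 0, 0, 0, 0.016, 0, 0, 0, 0, 0.016, 0, 0, 0, 0, 0.016],
)

```text
time: 30.82
tool_pos: [0.4512, -0.1246, 0.2034]
tool_rot: [1.0, -0.0, 0.0, 0.0]
wrist_force: [-0.1, 0.3, 0.1]
finger_gap: 0.0208
grip_force: 59.1
```

```bash
python3 - <<'E'
from h import *
s=capture("side")
st=state();print(st["tool_pos"],st["finger_gap"])
W=cloud(s);Q=W[~np.isnan(W).any(2)]
r=np.hypot(Q[:,0]-.4525,Q[:,1]+.124)
for a,b in((.146,.156),(.188,.2),(.17,.188)):
  m=(r<.04)&(Q[:,2]>a)&(Q[:,2]<b);print(a,m.sum(),((Q[m].max(0)+Q[m].min(0))/2).round(4) if m.any() else "",np.ptp(Q[m],0).round(3) if m.any() else "")
E
```

```text
[ 0.45120852 -0.12455627  0.20338544] 0.020799387125274533
0.146 123 [ 0.4522 -0.1236  0.1498] [0.06  0.059 0.008]
0.188 105 [ 0.4533 -0.1222  0.1941] [0.057 0.055 0.012]
0.17 23 [ 0.4511 -0.1134  0.185 ] [0.039 0.024 0.006]
```

Request:
jog_arm(
  plan=[0.0008, 0.0003, 0.015, 0, 0.016, 0, 0, 0.012, 0, 0.016, 0, 0, 0.004, 0, 0.016, 0, 0, 0.004, 0, 0.016, 0, 0, 0, 0, 0.016],
)

```text
time: 31.5
tool_pos: [0.4523, -0.1243, 0.1682]
tool_rot: [1.0, -0.0, -0.0, -0.0]
wrist_force: [0.3, 1.1, -0.9]
finger_gap: 0.0212
grip_force: 59.1
```

The plug is about 4 mm into the mouth with no contact force. Continuing down.

Request:
jog_arm(
  plan=[0, 0.0002, 0.003, 0, 0.016, 0, 0, 0.002, 0, 0.016, 0, 0, 0.001, 0, 0.016, 0, 0, 0, 0, 0.016],
)

```text
time: 32.0
tool_pos: [0.4523, -0.1244, 0.1622]
tool_rot: [1.0, -0.0, -0.0, -0.0]
wrist_force: [-0.4, 0.9, -0.3]
finger_gap: 0.0213
grip_force: 59.1
```

Request:
jog_arm(
  plan=[0, 0, 0.001, 0, 0.016, 0, 0, 0, 0, 0.016, 0, 0, 0, 0, 0.03, 0, 0, 0, 0, 0.05, 0, 0, 0, 0, 0.05, 0, 0, -0.02, 0, 0.05, 0, 0, -0.04, 0, 0.05, 0, 0, -0.04, 0, 0.05, 0, 0.04, -0.02, 0, 0.05, 0, 0.05, 0, 0, 0.05, 0, 0.06, 0, 0, 0.05, 0, 0.05, 0, 0, 0.05, 0, 0, 0, 0, 0.05],
)

```text
time: 33.62
tool_pos: [0.452, -0.3276, 0.2808]
tool_rot: [1.0, -0.002, -0.0, 0.0]
wrist_force: [0.6, 0.0, 0.3]
finger_gap: 0.0499
grip_force: 0.0
```

```bash
python3 - <<'E'
from h import *
s=capture("side");t=capture("top");print(state()["tool_pos"],state()["time"])
for n,c in(("S",s),("T",t)):
  W=cloud(c);Q=W[~np.isnan(W).any(2)]
  for k,x,y,z in(("E",.452,-.125,.022),("R",.468,.057,0),("L",.464,.328,0)):
    r=np.hypot(Q[:,0]-x,Q[:,1]-y)
    d=Q[(r<.027)&(r>.017)&(Q[:,2]>z+.126)&(Q[:,2]<z+.16)];kb=Q[(r<.009)&(Q[:,2]>z+.14)&(Q[:,2]<z+.18)];m=Q[(r<.04)&(Q[:,2]>z+.127)&(Q[:,2]<z+.165)]
    if len(d)>20:
      A=np.c_[d[:,:2]-[x,y],np.ones(len(d))];print(n,k,"disc z med",np.median(d[:,2]-z).round(4),"tilt",np.linalg.lstsq(A,d[:,2],rcond=None)[0][:2].round(3),"knob",np.median(kb[:,2]-z).round(4) if len(kb) else "","ctr",((m.max(0)+m.min(0))/2)[:2].round(4))
E
```

```text
[ 0.45200646 -0.32452527  0.28095111] 33.725
S E disc z med 0.1357 tilt [ 0.055 -0.041] knob 0.1539 ctr [ 0.4527 -0.1235]
S R disc z med 0.1355 tilt [ 0.04  -0.064] knob 0.1541 ctr [0.4685 0.0572]
S L disc z med 0.1344 tilt [0.011 0.008] knob 0.1522 ctr [0.4643 0.3294]
T E disc z med 0.1362 tilt [0.004 0.   ] knob 0.1544 ctr [ 0.4496 -0.123 ]
T R disc z med 0.136 tilt [-0.188  0.182] knob  ctr [0.4827 0.043 ]
T L disc z med 0.136 tilt [ 0.006 -0.018] knob 0.1542 ctr [0.4641 0.3307]
```

The lid sits fully down, at the same disc and knob heights as on the untouched jars. The full jars are where they stood.

```bash
python3 -c "
from bench import *
print(hand_in())"
```

```text
the job is handed in; nothing more can be done
None
```

The middle jar was the empty one (about 4 N when lifted); it now stands on the board with both capsules in it and its lid fully down, and the job is handed in at about 34 s. I lifted the right jar (about 8 N, full) and set it back in place, and never touched the left one. I didn't see the capsules inside the jar, but both were gone from the board and nothing stuck up out of the mouth.

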